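Put the trainer's hydraulic cylinders away in their trays

TASK

The lesson at the hydraulics bench is over: put each of the three clear hydraulic cylinders away in the metal tray of its own size, lying flat on the tray's floor with its piston rod out through the slot in the tray's end. Lower them in, do not drop them (they are acrylic), and leave the valves, the manifold and the gauge where they stand.

Things in the scene. Friction and masses are not known exactly. Their poses are not given: they have to be found in the camera images.
- small_cylinder: Loose small hydraulic cylinder lying flat, 84 mm over its two ivory caps (28 mm square, 14 mm thick, brass port 8 mm high on each). Between the caps: clear barrel in four tie rods, a square bundle 24 mm wide, the place to grip. Rod 8 mm thick with eye sticks 30 mm out of one cap, axis 14 mm up. Origin: middle of the length over the caps, on the underside; x along the rod to the eye, z up.
- medium_cylinder: Loose medium hydraulic cylinder lying flat, 104 mm over its two ivory caps (36 mm square, 14 mm thick, brass port 8 mm high on each). Between the caps: clear barrel in four tie rods, a square bundle 32 mm wide, the place to grip. Rod 10 mm thick with eye sticks 34 mm out of one cap, axis 18 mm up. Origin: middle of the length over the caps, on the underside; x along the rod to the eye, z up.
- large_cylinder: Loose large hydraulic cylinder lying flat, 124 mm over its two ivory caps (44 mm square, 14 mm thick, brass port 8 mm high on each). Between the caps: clear barrel in four tie rods, a square bundle 40 mm wide, the place to grip. Rod 12 mm thick with eye sticks 38 mm out of one cap, axis 22 mm up. Origin: middle of the length over the caps, on the underside; x along the rod to the eye, z up.
- small_tray: Fixed small tray of 3 mm aluminium sheet, inside 100 x 44 mm (8 mm play each way for its cylinder). Floor 3 mm above the table. End walls 24 mm high; the one at +x has a 28 mm slot down to the floor for the rod and a flat tongue 20 mm long outside it. Side walls (17 mm) only 18 mm long at the corners, cut away between. Origin: tray centre at table height; x to the slotted end, z up.
- medium_tray: Fixed medium tray of 3 mm aluminium sheet, inside 120 x 52 mm (8 mm play each way for its cylinder). Floor 3 mm above the table. End walls 30 mm high; the one at +x has a 30 mm slot down to the floor for the rod and a flat tongue 24 mm long outside it. Side walls (21 mm) only 18 mm long at the corners, cut away between. Origin: tray centre at table height; x to the slotted end, z up.
- large_tray: Fixed large tray of 3 mm aluminium sheet, inside 140 x 60 mm (8 mm play each way for its cylinder). Floor 3 mm above the table. End walls 36 mm high; the one at +x has a 32 mm slot down to the floor for the rod and a flat tongue 28 mm long outside it. Side walls (25 mm) only 18 mm long at the corners, cut away between. Origin: tray centre at table height; x to the slotted end, z up.
- solenoid_valve: A solenoid valve, loose: ivory block 46 x 48 x 36 mm with a black coil on either side, 124 mm long along y, 48 mm high with brass ports. Not to be moved. Origin: centre of the underside.
- manifold: A manifold, loose: ivory block 56 x 72 x 34 mm with six brass ports on top (46 mm high in all). Not to be moved. Origin: centre of the underside.
- gauge_block: A pressure gauge 52 mm across standing on an ivory block 46 x 50 mm, loose, 88 mm high. Not to be moved. Origin: centre of the underside.
- flow_valve: A flow-control valve, loose: ivory block 44 mm square, black knob on top, 66 mm high. Not to be moved. Origin: centre of the underside.
Things that resemble listed ones, but are neither listed nor needed, are in the scene too. What is shaped like the medium_tray but brown or turquoise is not meant.

How it is judged:
At the end, for the whole second after the job is handed in: Each cylinder lies in the tray of its own size, rod out through the slot: centre within 13 mm of the tray's, flat on the floor (underside under 6 mm above the table, tilt under 0.06 rad), in line within 0.25 rad, at rest, released (horizontal distance between small_cylinder and small_tray below 0.013 m and z of small_cylinder in the frame of small_tray below 0.006 m and angle between each of small_cylinder, medium_cylinder, large_cylinder's own z axis and vertical below 0.06 rad and angle between the x axis of small_cylinder and the x axis of small_tray, either way round below 0.25 rad and linear speed of each of small_cylinder, medium_cylinder, large_cylinder below 0.02 m/s and contact force between each of small_cylinder, medium_cylinder, large_cylinder and the fingers below 0.1 N and horizontal distance between medium_cylinder and medium_tray below 0.013 m and z of medium_cylinder in the frame of medium_tray below 0.006 m and angle between the x axis of medium_cylinder and the x axis of medium_tray, either way round below 0.25 rad and horizontal distance between large_cylinder and large_tray below 0.013 m and z of large_cylinder in the frame of large_tray below 0.006 m and angle between the x axis of large_cylinder and the x axis of large_tray, either way round below 0.25 rad); the robot touches nothing.
It fails at once if a valve, the manifold or the gauge is moved more than 20 mm or tipped (distance of any of solenoid_valve, manifold, gauge_block, flow_valve from where it was at the start of the episode above 0.02 m or angle between any of solenoid_valve, manifold, gauge_block, flow_valve's own z axis and vertical above 0.35 rad).
It fails at once if a cylinder is dropped (faster than 0.7 m/s, as after a fall of 25 mm, while the fingers do not hold it) ((linear speed of small_cylinder above 0.7 m/s and contact force between small_cylinder and the fingers below 0.1 N) or (linear speed of medium_cylinder above 0.7 m/s and contact force between medium_cylinder and the fingers below 0.1 N) or (linear speed of large_cylinder above 0.7 m/s and contact force between large_cylinder and the fingers below 0.1 N)).
It also fails if it takes over 112 s, if anything falls off the work surface, if the arm or the gripper's body presses on something with over 40 N, if the wrist force passes 120 N, or if a joint passes its speed limit or range.

ROBOT

A 7-joint arm with a two-finger parallel gripper is mounted at the origin on the work surface. World frame = base frame: x ahead of the robot, y to its left, z up, the work surface at z = 0. Lengths are in m, angles in rad, forces in N, time in s.
With the tool pointing down it reaches from about 0.425 to 0.95 m from the base axis. Payload 4.7 kg.
Tool frame: the origin (TCP) lies at the very end of the fingers, on their centre line; the grasp point (between the pads) lies 19 mm behind it; z points along the fingers, y is the line along which they close (so a half turn about z gives the same grasp; the last joint's range is limited). The gripper opens to 87 mm and grips with 3 to 60 N. Pads are 19 mm wide; open, the fingers measure 117 mm over their backs; the gripper's body (75 mm by 190 mm) begins 51 mm behind the grasp point.
Start: joints at [-1.189, 0.469, -0.049, 1.532, 0.024, 1.141, -0.082], TCP at [0.27, 0.619, 0.223] pointing down, gripper open.
Joint ranges: [-2.59, 2.59], [-0.33, 1.99], [-1.39, 1.29], [0.1, 2.45], [-1.04, 4.18], [0.21, 1.99], [-2.66, 2.66]. Speed limits (rad/s): [2.57, 2.57, 3.14, 3.14, 3.14, 3.14, 3.14].

INTERFACE

Orientations are given as a unit quaternion [w, x, y, z].
In Python, from bench import ctrl gives the robot as it stands.
- The arm moves only by the tool drive_tool, never from a script. Its argument "increments" is one flat list of numbers, 6 for each row, row after row: the shift along the world's x, y, z normalised to -1 to 1, where 1 is 40 cm, then the turn, a rotation vector about the world's x, y, z normalised to -1 to 1, where 1 is 120 degrees. In form: [tx, ty, tz, rx, ry, rz, tx, ty, tz, rx, ry, rz, ...]. A call has 1 to 20 rows; each row shifts and turns the commanded pose from where the row before left it; what a row does not reach is not made up. A row lasts 1/12 s, in which the tool goes at most 41.7 mm and 7.16 degrees, less where a joint would pass 70% of its speed; a pose out of reach is approached as far as the arm can. A call with a number of a shift or a turn outside -1 to 1 is refused whole. A call with a gripper value outside its range is refused whole. "jaw" is the closure, from -1 (fully open) to 1 (shut), set as the call begins (left out, the last holds). The fingers move at their own pace and stop on an object; "force" is the grip in N (left out, the last holds). Time passes only in rows, so rows that do not move let the fingers close. It gives the time, the measured TCP pose, the force, the opening and the grip force at its end, in the units of the state.
- ctrl.read_state(): the state, without advancing time (a new reading comes with each control period).
- ctrl.get_image(name): name is "side" or "top"; returns a dict with "pixels" (420x560x3 uint8, red, green, blue), "range_z" (420x560 float32, m along the optical axis (not along the pixel's ray), 0 where there is no reading), "fovy" (degrees; the focal length in pixels is half the picture's height over the tangent of half this angle, whatever the lens; pixels are square), "cx", "cy" (the principal point, pixels), "world_from_camera" (4x4, takes a point from camera to world coordinates). Camera axes: x right, y up, looking along -z (the intrinsics and any distortion apply to the point x, -y, -z); pixel columns grow to the right and rows downward; lengths in m; the calibration is good to about 2 mm. A picture is of the moment at which its call begins.
- ctrl.close_job(): hands the job in; it is judged then, once.
The state is a dict: "clock": time; "q": joint angles; "joint_velocities": joint speeds; "effort": joint torques, N m; "position": TCP position; "tool_rot": TCP orientation; "ft_force": force on the tool from outside, world axes, zero at the start; "moment": the same for the moment, N m; "grip_width": opening from 0.0 (shut) to 1.0 (fully open); "finger_force": force on a finger pad.
Only numpy, scipy, OpenCV 4.12 (cv2) and the standard library are available. Lean on these libraries where they do the work, as an engineer would, in place of code of your own. Each camera call takes 0.05 s, during which the arm holds its last target. There are 200 camera calls.

## Working session

There is one attempt and no reset: what is moved stays moved. The work goes in short steps, Python scripts to look and compute and a tool call to move; the robot and the scene stay as the last step left them, time stands still between calls to the robot, and variables do not carry over. Pictures are saved under pics/ and viewed, at most 14 in all, crops included, and the job is handed in when it is done.

Besides the shell and the picture viewer there is one more tool, called as name(argument=value, ...) on one line, values as JSON. drive_tool: Moves the arm, as the interface text tells. Scaled input: -1 to 1 covers 40 cm each way for a shift and 120 degrees each way for a turn. Its arguments: {"type":"object","properties":{"increments":{"type":"array"},"jaw":{"type":"number"},"force":{"type":"number"}},"required":["increments"]}

```bash
mkdir -p pics; ls; python3 - <<'E'
from bench import ctrl
import cv2,numpy as np
for n in("top","side"):
    d=ctrl.get_image(n); cv2.imwrite(f"pics/{n}0.png",d["pixels"][:,:,::-1]); np.savez(f"{n}0.npz",**d)
    print(n,d["fovy"],d["cx"],d["cy"],np.round(d["world_from_camera"],3).tolist(),[k for k in d], (d["range_z"]>0).mean())
print(ctrl.read_state())
E
```

```text
pics
top 42.73336954271534 283.3755487548584 204.6357468884664 [[0.022, 0.989, -0.144, 0.25], [-1.0, 0.022, -0.001, 0.078], [0.002, 0.144, 0.99, 1.54], [0.0, 0.0, 0.0, 1.0]] ['pixels', 'range_z', 'fovy', 'cx', 'cy', 'world_from_camera'] 0.9960246598639456
side 55.54197079105296 284.86739366823815 217.06620997219935 [[1.0, -0.012, -0.013, 0.447], [-0.001, 0.71, -0.704, -0.702], [0.018, 0.704, 0.71, 0.839], [0.0, 0.0, 0.0, 1.0]] ['pixels', 'range_z', 'fovy', 'cx', 'cy', 'world_from_camera'] 0.9959523809523809
{'clock': 0.1, 'q': array([-1.188914  ,  0.46934713, -0.04856129,  1.53352888,  0.02413744,
        1.14100788, -0.08226845]), 'joint_velocities': array([-0.00107141, -0.00264421, -0.00057009, -0.00202342,  0.00042125,
       -0.00013009, -0.00081382]), 'effort': array([ 1.14855527e-03, -5.09168065e+01, -8.06557294e-02, -2.36832011e+01,
       -6.13634731e-02,  3.43920034e-02,  6.09013409e-05]), 'position': array([0.26935413, 0.61836431, 0.22163279]), 'tool_rot': array([-1.20984314e-04,  2.03927937e-01,  9.78985531e-01, -8.43808929e-04]), 'ft_force': array([ 0.11526365,  0.21952258, -0.08360631]), 'moment': array([ 0.00820207,  0.00188073, -0.03883577]), 'finger_force': 0.0, 'grip_width': 1.002019887622525}
```

View pics/top0.png

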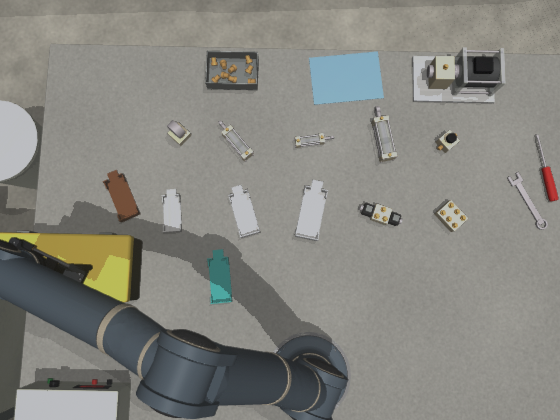

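View pics/side0.png

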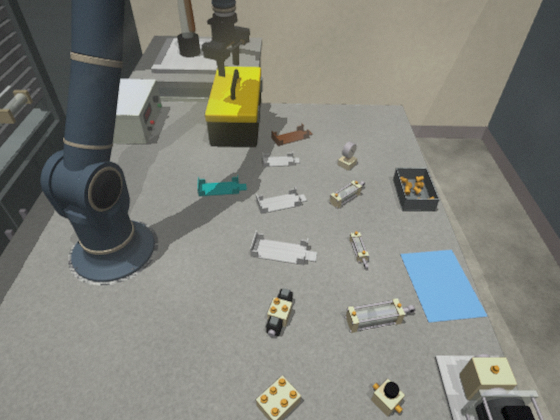

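```bash
cat > h.py <<'E'
import cv2,numpy as np
class Cam:
    def __init__(s,n,f=None):
        from bench import ctrl
        d=np.load(f) if f else ctrl.get_image(n)
        s.im=d["pixels"];s.rz=d["range_z"];s.T=d["world_from_camera"];s.cx=float(d["cx"]);s.cy=float(d["cy"])
        s.f=210/np.tan(np.radians(float(d["fovy"])/2))
    def plane(s,uv,z):
        uv=np.atleast_2d(np.asarray(uv,float)); r=np.c_[(uv[:,0]-s.cx)/s.f,-(uv[:,1]-s.cy)/s.f,-np.ones(len(uv))]@s.T[:3,:3].T
        o=s.T[:3,3]; return o+r*((z-o[2])/r[:,2])[:,None]
    def cloud(s):
        v,u=np.mgrid[:420,:560]; p=np.stack([(u-s.cx)/s.f*s.rz,-(v-s.cy)/s.f*s.rz,-s.rz],-1)
        return p@s.T[:3,:3].T+s.T[:3,3]
E
python3 - <<'E'
from h import *
for n in("top","side"):
    c=Cam(n,f"{n}0.npz");P=c.cloud()
    for uv in [(200,175),(350,175),(275,170),(430,180)] if n=="top" else [(230,290),(330,280),(200,250),(340,230)]:
        print(n,uv,P[uv[1],uv[0]].round(4))
    if n=="top":
        hsv=cv2.cvtColor(c.im,cv2.COLOR_RGB2HSV)
        for nm,uv in dict(st=(172,212),mt=(244,212),lt=(312,210),mc=(237,141),sc=(311,140),lc=(385,137)).items():
            print(nm,uv,hsv[uv[1]-2:uv[1]+3,uv[0]].tolist(),P[uv[1],uv[0]].round(3))
        a=c.im[100:250,150:350];b=c.im[100:250,350:480]
        cv2.imwrite("pics/c1.png",cv2.resize(a[:,:,::-1],None,fx=4,fy=4,interpolation=cv2.INTER_CUBIC))
        cv2.imwrite("pics/c2.png",cv2.resize(b[:,:,::-1],None,fx=4,fy=4,interpolation=cv2.INTER_CUBIC))
        # ivory caps
        m=((hsv[...,1]>35)&(hsv[...,2]>150)&(hsv[...,0]>15)&(hsv[...,0]<40)).astype(np.uint8)
        k,l,st,ce=cv2.connectedComponentsWithStats(m)
        for i in range(1,k):
            if st[i,4]>8 and 90<ce[i,1]<250:
                print("ivory",ce[i].round(1),st[i,4],P[l==i].mean(0).round(3), P[l==i][:,2].max().round(3))
        m=((hsv[...,1]<30)&(hsv[...,2]>185)).astype(np.uint8)
        k,l,st,ce=cv2.connectedComponentsWithStats(m)
        for i in range(1,k):
            if st[i,4]>80 and 90<ce[i,1]<270:
                print("white",ce[i].round(1),st[i].tolist(),P[l==i].mean(0).round(3))
E
```

```text
top (200, 175) [ 0.5571  0.3261 -0.0021]
top (350, 175) [ 0.5661 -0.1125  0.0019]
top (275, 170) [ 0.5767  0.1069 -0.001 ]
top (430, 180) [ 0.557  -0.3468 -0.0012]
st (172, 212) [[108, 7, 193], [114, 7, 193], [108, 7, 192], [108, 7, 193], [114, 7, 193]] [0.446 0.401 0.003]
mt (244, 212) [[108, 7, 193], [114, 7, 194], [108, 7, 193], [108, 7, 193], [114, 7, 193]] [0.45  0.193 0.003]
lt (312, 210) [[108, 7, 194], [108, 7, 194], [108, 7, 193], [108, 7, 193], [108, 7, 194]] [ 0.461 -0.003  0.002]
mc (237, 141) [[45, 6, 162], [90, 2, 158], [120, 3, 161], [113, 7, 153], [113, 7, 152]] [0.652 0.218 0.036]
sc (311, 140) [[45, 3, 156], [120, 5, 163], [120, 5, 165], [30, 5, 156], [135, 3, 180]] [0.663 0.004 0.022]
lc (385, 137) [[110, 5, 161], [113, 6, 163], [120, 5, 155], [110, 5, 151], [113, 7, 151]] [ 0.671 -0.207  0.044]
ivory [184.7 129.7] 10 [0.684 0.372 0.027] 0.032
ivory [226.4 128.7] 11 [0.687 0.25  0.038] 0.047
ivory [175.2 137. ] 60 [0.655 0.393 0.052] 1.54
ivory [445.6 134.4] 11 [ 0.684 -0.383  0.039] 0.042
ivory [321.5 136.2] 10 [ 0.672 -0.026  0.033] 0.04
ivory [445.  142.6] 32 [ 
[... 516 characters left out ...]
427 -0.194  0.112] 1.54
ivory [449.4 218.2] 17 [ 0.441 -0.388  0.04 ] 0.049
ivory [455.8 224.7] 13 [ 0.422 -0.406  0.04 ] 0.049
white [ 14.9 139.2] [0, 101, 37, 79, 2215] [ 0.751  1.072 -0.377]
white [311.1 210.6] [296, 180, 29, 57, 1041] [ 0.459 -0.     0.004]
white [243.  210.9] [231, 185, 27, 49, 775] [0.453 0.196 0.009]
white [171.5 209.7] [164, 190, 17, 38, 505] [0.451 0.402 0.009]
white [452.  215.5] [438, 202, 26, 29, 213] [ 0.449 -0.398  0.033]
white [381.8 212.3] [374, 205, 17, 17, 109] [ 0.454 -0.199  0.035]
side (230, 290) [ 0.3248 -0.1285 -0.0016]
side (330, 280) [ 5.781e-01 -9.600e-02 -1.000e-04]
side (200, 250) [ 0.2304  0.0014 -0.0027]
side (340, 230) [ 0.6216  0.0819 -0.0024]
```

View pics/c1.png

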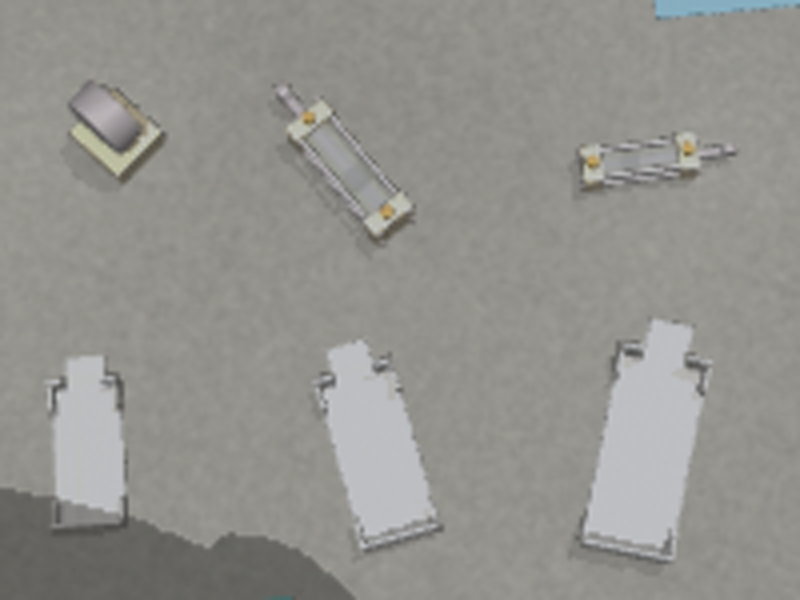

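View pics/c2.png

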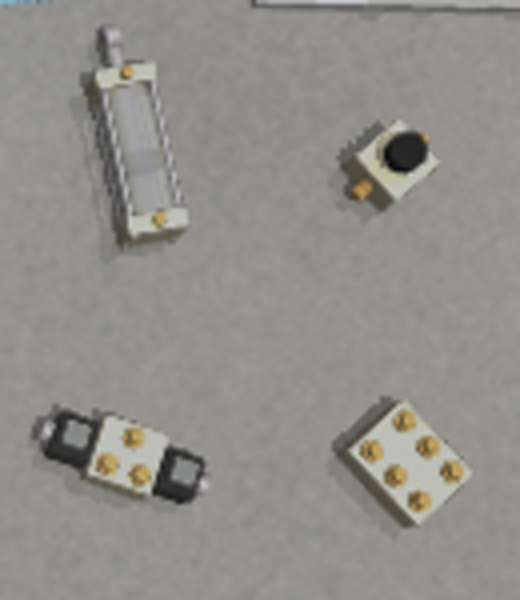

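```bash
python3 - <<'E'
from h import *
c=Cam("top","top0.npz");P=c.cloud()
hsv=cv2.cvtColor(c.im,cv2.COLOR_RGB2HSV)
o=lambda x,y:((x+.5)/4-.5+150,(y+.5)/4-.5+100)
for n,t,b,h,L,off in[("small",(85,356),(89.5,527.5),.024,.126,.073),("medium",(347,343.5),(402,539),.030,.150,.087),("large",(672.5,322),(628,552.5),.036,.174,.101)]:
    T=c.plane(o(*t),.003)[0][:2];B=c.plane(o(*b),h)[0][:2];d=T-B;D=np.linalg.norm(d);u=d/D
    print(n,"tray len",D.round(4),"want",L,"ang",np.degrees(np.arctan2(u[1],u[0])).round(1),"centre",(T-u*(off+(D-L)/2)).round(4))
m=((hsv[...,1]>95)&(hsv[...,2]>120)&(hsv[...,0]>8)&(hsv[...,0]<25))
for n,H,L,bx,e in[("small",.036,.07,(292,128,340,152),(733,150)),("medium",.044,.09,(215,115,260,165),(282,92)),("large",.052,.11,(365,100,405,170),(800+108,30))]:
    x0,y0,x1,y1=bx; mm=np.zeros_like(m);mm[y0:y1,x0:x1]=m[y0:y1,x0:x1]
    sat=np.clip(hsv[...,1].astype(float)-40,0,None)
    k,l,st,ce=cv2.connectedComponentsWithStats(mm.astype(np.uint8))
    pts=[]
    for i in range(1,k):
        if st[i,4]<2: continue
        v,u=np.nonzero(cv2.dilate((l==i).astype(np.uint8),np.ones((3,3)))); w=sat[v,u]
        pts.append([(u*w).sum()/w.sum(),(v*w).sum()/w.sum()])
    Q=c.plane(pts,H)[:,:2];E=c.plane(o(*e),H/2-.004)[0][:2]
    print(n,np.round(pts,1).tolist(),Q.round(4).tolist())
    if len(Q)==2:
        if np.linalg.norm(Q[0]-E)<np.linalg.norm(Q[1]-E):Q=Q[::-1]
        d=Q[1]-Q[0];print("  dist",np.linalg.norm(d).round(4),"want",L,"ang",np.degrees(np.arctan2(d[1],d[0])).round(1),"centre",Q.mean(0).round(4))
s=Cam("side","side0.npz");S=s.cloud();hs=cv2.cvtColor(s.im,cv2.COLOR_RGB2HSV)
y=(hs[...,1]>120)&(hs[...,0]>20)&(hs[...,0]<35)&(np.mgrid[:420,:560][0]<150)
q=S[y];print("yellow box",q.min(0).round(3),q.max(0).round(3),np.percentile(q,[2,98],axis=0).round(3))
E
```

```text
small tray len 0.1275 want 0.126 ang 6.4 centre [0.4406 0.3999]
medium tray len 0.1512 want 0.15 ang 17.7 centre [0.4439 0.1914]
large tray len 0.1745 want 0.174 ang -10.3 centre [ 4.489e-01 -3.000e-04]
small [[321.6, 136.7], [297.6, 140.0]] [[0.6698, -0.0257], [0.6585, 0.0431]]
  dist 0.0697 want 0.07 ang -80.7 centre [0.6641 0.0087]
medium [[226.7, 129.0], [246.2, 152.4]] [[0.6844, 0.2479], [0.6165, 0.1895]]
  dist 0.0896 want 0.09 ang 40.7 centre [0.6504 0.2187]
large [[381.2, 117.6], [389.4, 154.3]] [[0.7257, -0.1952], [0.6182, -0.2179]]
  dist 0.1099 want 0.11 ang 11.9 centre [ 0.672  -0.2066]
yellow box [ 0.191 -0.702 -0.27 ] [0.447 1.697 0.839] [[0.196 0.473 0.106]
 [0.363 0.821 0.152]]
```

drive_tool(increments=[0.036, -0.0737, 0, 0, 0, 0.0148, 0.036, -0.0737, 0, 0, 0, 0.0148, 0.036, -0.0737, 0, 0, 0, 0.0148, 0.036, -0.0737, 0, 0, 0, 0.0148, 0.036, -0.0737, 0, 0, 0, 0.0148, 0.036, -0.0737, 0, 0, 0, 0.0148, 0.036, -0.0737, 0, 0, 0, 0.0148, 0.036, -0.0737, 0, 0, 0, 0.0148, 0.036, -0.0737, 0, 0, 0, 0.0148, 0.036, -0.0737, 0, 0, 0, 0.0148, 0.036, -0.0737, 0, 0, 0, 0.0148, 0.036, -0.0737, 0, 0, 0, 0.0148, 0.036, -0.0737, 0, 0, 0, 0.0148, 0.036, -0.0737, 0, 0, 0, 0.0148, 0.036, -0.0737, 0, 0, 0, 0.0148, 0.036, -0.0737, 0, 0, 0, 0.0148, 0.036, -0.0737, 0, 0, 0, 0.0148, 0.036, -0.0737, 0, 0, 0, 0.0148, 0.036, -0.0737, 0, 0, 0, 0.0148, 0.036, -0.0737, 0, 0, 0, 0.0148], jaw=-1, force=20)

```text
clock: 1.77
position: [0.5576, 0.0277, 0.2223]
tool_rot: [-0.0, -0.105, 0.994, 0.0]
ft_force: [0.4, 0.6, -0.6]
grip_width: 1.0
finger_force: 0.0
```

drive_tool(increments=[0.036, -0.0737, 0, 0, 0, 0, 0.036, -0.0737, 0, 0, 0, 0, 0.036, -0.0737, 0, 0, 0, 0, 0.036, -0.0737, 0, 0, 0, 0, 0.036, -0.0737, 0, 0, 0, 0, 0.036, -0.0737, 0, 0, 0, 0, 0.036, -0.0737, 0, 0, 0, 0, 0.036, -0.0737, 0, 0, 0, 0, 0, 0, 0, 0, 0, 0, 0, 0, 0, 0, 0, 0])

```text
clock: 2.6
position: [0.6721, -0.2092, 0.2214]
tool_rot: [-0.001, -0.102, 0.995, -0.0]
ft_force: [0.6, -0.1, -0.2]
grip_width: 0.999
finger_force: 0.0
```

```bash
python3 - <<'E'
from h import *
from bench import ctrl
c=Cam("top");cv2.imwrite("pics/top1.png",c.im[:,:,::-1])
g=cv2.GaussianBlur(c.im,(0,0),.6).astype(float).mean(2)
for n,cc,a,W,L in[("small",(.4406,.3999),4,.050,.1),("medium",(.4439,.1914),17.7,.058,.12),("large",(.4489,-.0003),-10.3,.066,.14)]:
    for it in range(3):
        u=np.array([np.cos(np.radians(a)),np.sin(np.radians(a))]);nrm=np.array([-u[1],u[0]])
        Ti=np.linalg.inv(c.T)
        def samp(xy,z=.003):
            p=np.c_[xy,np.full(len(xy),z)]@Ti[:3,:3].T+Ti[:3,3]
            U=c.cx+c.f*p[:,0]/-p[:,2];V=c.cy-c.f*p[:,1]/-p[:,2]
            return cv2.remap(g.astype(np.float32),U.astype(np.float32)[None],V.astype(np.float32)[None],cv2.INTER_LINEAR)[0]
        ss=np.linspace(-L/2+.024,L/2-.024,20);tt=np.arange(-.045,.0451,.0005);mid=[];w=[]
        for s in ss:
            p=samp(np.array(cc)+s*u+tt[:,None]*nrm);d=np.diff(p);k=len(d)//2
            i=np.argmax(d[:k]);j=k+np.argmin(d[k:]);mid.append((tt[i]+tt[j])/2);w.append(tt[j]-tt[i])
        f=np.polyfit(ss,mid,1);a+=np.degrees(np.arctan(f[0]));cc=np.array(cc)+f[1]*nrm
    tl=np.arange(0,L/2+.06,.0005);p=np.mean([samp(np.array(cc)+o*nrm+tl[:,None]*u) for o in(-.004,0,.004)],0)
    tip=tl[L/2//.0005.__float__().__int__() if 0 else int(L/2/.0005):][np.argmin(np.diff(p[int(L/2/.0005):]))]
    want=L/2+.003+{"small":.02,"medium":.024,"large":.028}[n]
    print(n,"ang",round(a,2),"width",np.median(w).round(4),"want",W,"c",cc.round(4),"tip",tip,"want",want,"c by tip",(cc+(tip-want)*u).round(4))
E
```

```text
small ang 6.87 width 0.049 want 0.05 c [0.4405 0.4015] tip 0.0735 want 0.07300000000000001 c by tip [0.441  0.4016]
medium ang 17.6 width 0.0568 want 0.058 c [0.4436 0.1924] tip 0.08750000000000001 want 0.087 c by tip [0.444  0.1926]
large ang -10.46 width 0.066 want 0.066 c [4.49e-01 3.00e-04] tip 0.1005 want 0.101 c by tip [4.485e-01 4.000e-04]
```

drive_tool(increments=[0, 0.003, -0.06, 0, 0, 0, 0, 0.003, -0.06, 0, 0, 0, 0, 0, -0.06, 0, 0, 0, 0, 0, -0.06, 0, 0, 0, 0, 0, -0.06, 0, 0, 0, 0, 0, -0.06, 0, 0, 0, 0, 0, -0.06, 0, 0, 0, 0, 0, -0.04, 0, 0, 0, 0, 0, -0.02, 0, 0, 0, 0, 0, 0, 0, 0, 0, 0, 0, 0, 0, 0, 0])

```text
clock: 3.57
position: [0.673, -0.2031, 0.031]
tool_rot: [0.0, -0.105, 0.994, 0.0]
ft_force: [-0.1, 0.1, 1.0]
grip_width: 0.999
finger_force: 0.0
```

drive_tool(increments=[0, -0.009, -0.02, 0, 0, 0, 0, 0, -0.02, 0, 0, 0, 0, 0, -0.015, 0, 0, 0, 0, 0, -0.009, 0, 0, 0, 0, 0, 0, 0, 0, 0, 0, 0, 0, 0, 0, 0])

```text
clock: 4.07
position: [0.6726, -0.2077, 0.0047]
tool_rot: [-0.0, -0.104, 0.995, 0.0]
ft_force: [-1.3, -1.1, -1.0]
grip_width: 1.001
finger_force: 0.0
```

drive_tool(increments=[0, 0, 0, 0, 0, 0, 0, 0, 0, 0, 0, 0, 0, 0, 0, 0, 0, 0, 0, 0, 0, 0, 0, 0, 0, 0, 0, 0, 0, 0, 0, 0, 0, 0, 0, 0, 0, 0, 0, 0, 0, 0, 0, 0, 0, 0, 0, 0, 0, 0, 0, 0, 0, 0, 0, 0, 0, 0, 0, 0], jaw=1, force=25)

```text
clock: 4.9
position: [0.6728, -0.2081, 0.005]
tool_rot: [0.0, -0.104, 0.995, -0.0]
ft_force: [0.9, -1.2, -0.3]
grip_width: 0.461
finger_force: 25.0
```

drive_tool(increments=[0, 0, 0.03, 0, 0, 0, 0, 0, 0.055, 0, 0, 0, 0, 0, 0.06, 0, 0, 0, 0, 0, 0.06, 0, 0, 0, 0, 0, 0.06, 0, 0, 0, 0, 0, 0.06, 0, 0, 0, -0.0467, 0.0434, 0, 0, 0, -0.0155, -0.0467, 0.0434, 0, 0, 0, -0.0155, -0.0467, 0.0434, 0, 0, 0, -0.0155, -0.0467, 0.0434, 0, 0, 0, -0.0155, -0.0467, 0.0434, 0, 0, 0, -0.0155, -0.0467, 0.0434, 0, 0, 0, -0.0155, -0.0467, 0.0434, 0, 0, 0, -0.0155, -0.0467, 0.0434, 0, 0, 0, -0.0155, -0.0467, 0.0434, 0, 0, 0, -0.0155, -0.0467, 0.0434, 0, 0, 0, -0.0155, -0.0467, 0.0434, 0, 0, 0, -0.0155, -0.0467, 0.0434, 0, 0, 0, -0.0155, 0, 0, 0, 0, 0, 0, 0, 0, 0, 0, 0, 0])

```text
clock: 6.57
position: [0.4469, 0.0017, 0.1351]
tool_rot: [-0.001, 0.089, 0.996, 0.0]
ft_force: [0.5, -0.2, -5.2]
grip_width: 0.461
finger_force: 25.0
```

drive_tool(increments=[0, 0, -0.05, 0, 0, 0, 0, 0, -0.05, 0, 0, 0, 0, 0, -0.05, 0, 0, 0, 0, 0, -0.03, 0, 0, 0, 0, 0, 0, 0, 0, 0, 0, 0, 0, 0, 0, 0])

```text
clock: 7.07
position: [0.4487, -0.0001, 0.0628]
tool_rot: [-0.0, 0.091, 0.996, -0.0]
ft_force: [0.7, -0.3, -4.8]
grip_width: 0.46
finger_force: 25.0
```

drive_tool(increments=[0, 0, -0.03, 0, 0, 0, 0, 0, -0.03, 0, 0, 0, 0, 0, -0.03, 0, 0, 0, 0, 0, -0.02, 0, 0, 0, 0, 0, -0.015, 0, 0, 0, 0, 0, -0.01, 0, 0, 0, 0, 0, 0, 0, 0, 0, 0, 0, 0, 0, 0, 0])

```text
clock: 7.73
position: [0.449, 0.0005, 0.0093]
tool_rot: [0.0, 0.09, 0.996, 0.0]
ft_force: [-0.7, -0.1, -3.9]
grip_width: 0.457
finger_force: 25.0
```

drive_tool(increments=[0, 0, -0.003, 0, 0, 0, 0, 0, 0, 0, 0, 0, 0, 0, 0, 0, 0, 0])

```text
clock: 7.98
position: [0.4488, 0.0006, 0.0081]
tool_rot: [0.0, 0.09, 0.996, 0.0]
ft_force: [-0.4, 0.7, -4.3]
grip_width: 0.453
finger_force: 25.0
```

drive_tool(increments=[0, 0, 0, 0, 0, 0, 0, 0, 0, 0, 0, 0, 0, 0, 0, 0, 0, 0, 0, 0, 0, 0, 0, 0, 0, 0, 0, 0, 0, 0, 0, 0, 0, 0, 0, 0, 0, 0, 0, 0, 0, 0, 0, 0, 0, 0, 0, 0], jaw=-1)

```text
clock: 8.65
position: [0.4486, 0.0006, 0.0078]
tool_rot: [0.0, 0.09, 0.996, 0.0]
ft_force: [-0.3, -0.6, -0.4]
grip_width: 0.954
finger_force: 0.0
```

drive_tool(increments=[0, 0, 0.03, 0, 0, 0, 0, 0, 0.06, 0, 0, 0, 0, 0, 0.065, 0, 0, 0, 0, 0, 0.065, 0, 0, 0, 0, 0, 0.065, 0, 0, 0, 0, 0, 0.065, 0, 0, 0, 0.042, 0.0454, 0, 0, 0, 0.0354, 0.042, 0.0454, 0, 0, 0, 0.0354, 0.042, 0.0454, 0, 0, 0, 0.0354, 0.042, 0.0454, 0, 0, 0, 0.0354, 0.042, 0.0454, 0, 0, 0, 0.0354, 0.042, 0.0454, 0, 0, 0, 0.0354, 0.042, 0.0454, 0, 0, 0, 0.0354, 0.042, 0.0454, 0, 0, 0, 0.0354, 0.042, 0.0454, 0, 0, 0, 0.0354, 0.042, 0.0454, 0, 0, 0, 0.0354, 0.042, 0.0454, 0, 0, 0, 0.0354, 0.042, 0.0454, 0, 0, 0, 0.0354, 0, 0, 0, 0, 0, 0, 0, 0, 0, 0, 0, 0])

```text
clock: 10.32
position: [0.65, 0.2196, 0.1469]
tool_rot: [-0.001, -0.348, 0.938, 0.0]
ft_force: [-1.8, -1.7, -0.9]
grip_width: 1.0
finger_force: 0.0
```

drive_tool(increments=[0, 0, -0.05, 0, 0, 0, 0, 0, -0.06, 0, 0, 0, 0, 0, -0.06, 0, 0, 0, 0, 0, -0.05, 0, 0, 0, 0, 0, 0, 0, 0, 0, 0, 0, 0, 0, 0, 0])

```text
clock: 10.82
position: [0.6489, 0.217, 0.0589]
tool_rot: [-0.002, -0.347, 0.938, -0.0]
ft_force: [1.3, 0.0, 0.8]
grip_width: 0.998
finger_force: 0.0
```

drive_tool(increments=[0.003, 0.003, -0.035, 0, 0, 0, 0, 0, -0.035, 0, 0, 0, 0, 0, -0.035, 0, 0, 0, 0, 0, -0.02, 0, 0, 0, 0, 0, -0.009, 0, 0, 0, 0, 0, 0, 0, 0, 0, 0, 0, 0, 0, 0, 0])

```text
clock: 11.4
position: [0.6515, 0.2197, 0.0061]
tool_rot: [-0.0, -0.347, 0.938, -0.0]
ft_force: [-0.1, 0.1, 1.5]
grip_width: 1.001
finger_force: 0.0
```

drive_tool(increments=[0, 0, 0, 0, 0, 0, 0, 0, 0, 0, 0, 0, 0, 0, 0, 0, 0, 0, 0, 0, 0, 0, 0, 0, 0, 0, 0, 0, 0, 0, 0, 0, 0, 0, 0, 0, 0, 0, 0, 0, 0, 0, 0, 0, 0, 0, 0, 0, 0, 0, 0, 0, 0, 0, 0, 0, 0, 0, 0, 0], jaw=1, force=20)

```text
clock: 12.23
position: [0.6516, 0.2194, 0.0062]
tool_rot: [0.0, -0.347, 0.938, -0.0]
ft_force: [-0.7, -0.0, -0.3]
grip_width: 0.364
finger_force: 20.0
```

drive_tool(increments=[0, 0, 0.03, 0, 0, 0, 0, 0, 0.055, 0, 0, 0, 0, 0, 0.06, 0, 0, 0, 0, 0, 0.06, 0, 0, 0, 0, 0, 0.06, 0, 0, 0, 0, 0, 0.06, 0, 0, 0, -0.0516, -0.0066, 0, 0, 0, -0.0192, -0.0516, -0.0066, 0, 0, 0, -0.0192, -0.0516, -0.0066, 0, 0, 0, -0.0192, -0.0516, -0.0066, 0, 0, 0, -0.0192, -0.0516, -0.0066, 0, 0, 0, -0.0192, -0.0516, -0.0066, 0, 0, 0, -0.0192, -0.0516, -0.0066, 0, 0, 0, -0.0192, -0.0516, -0.0066, 0, 0, 0, -0.0192, -0.0516, -0.0066, 0, 0, 0, -0.0192, -0.0516, -0.0066, 0, 0, 0, -0.0192, 0, 0, 0, 0, 0, 0, 0, 0, 0, 0, 0, 0])

```text
clock: 13.73
position: [0.4438, 0.1932, 0.1366]
tool_rot: [-0.0, -0.154, 0.988, 0.0]
ft_force: [0.6, 0.4, -2.6]
grip_width: 0.37
finger_force: 20.0
```

drive_tool(increments=[0, 0, -0.05, 0, 0, 0, 0, 0, -0.05, 0, 0, 0, 0, 0, -0.05, 0, 0, 0, 0, 0, -0.03, 0, 0, 0, 0, 0, 0, 0, 0, 0, 0, 0, 0, 0, 0, 0])

```text
clock: 14.23
position: [0.4456, 0.1932, 0.064]
tool_rot: [-0.0, -0.153, 0.988, -0.0]
ft_force: [-0.3, 0.3, -2.8]
grip_width: 0.367
finger_force: 20.0
```

Down .0548 to .0092.

drive_tool(increments=[0, 0, -0.03, 0, 0, 0, 0, 0, -0.03, 0, 0, 0, 0, 0, -0.03, 0, 0, 0, 0, 0, -0.02, 0, 0, 0, 0, 0, -0.015, 0, 0, 0, 0, 0, -0.012, 0, 0, 0, 0, 0, 0, 0, 0, 0, 0, 0, 0, 0, 0, 0])

```text
clock: 14.9
position: [0.4454, 0.1935, 0.0097]
tool_rot: [0.0, -0.153, 0.988, 0.0]
ft_force: [-0.9, -0.6, -2.3]
grip_width: 0.365
finger_force: 20.0
```

drive_tool(increments=[0, 0, -0.002, 0, 0, 0, 0, 0, 0, 0, 0, 0, 0, 0, 0, 0, 0, 0, 0, 0, 0, 0, 0, 0, 0, 0, 0, 0, 0, 0, 0, 0, 0, 0, 0, 0, 0, 0, 0, 0, 0, 0, 0, 0, 0, 0, 0, 0], jaw=-1)

```text
clock: 15.57
position: [0.445, 0.1933, 0.0086]
tool_rot: [0.0, -0.153, 0.988, 0.0]
ft_force: [0.3, 0.2, -0.4]
grip_width: 0.889
finger_force: 0.0
```

drive_tool(increments=[0, 0, 0.03, 0, 0, 0, 0, 0, 0.06, 0, 0, 0, 0, 0, 0.065, 0, 0, 0, 0, 0, 0.065, 0, 0, 0, 0, 0, 0.065, 0, 0, 0, 0, 0, 0.065, 0, 0, 0])

```text
clock: 16.07
position: [0.4447, 0.1931, 0.1498]
tool_rot: [-0.0, -0.153, 0.988, -0.0]
ft_force: [-0.6, 0.4, 0.0]
grip_width: 1.0
finger_force: 0.0
```

drive_tool(increments=[0.0304, -0.0257, 0, 0, 0, -0.0455, 0.0304, -0.0257, 0, 0, 0, -0.0455, 0.0304, -0.0257, 0, 0, 0, -0.0455, 0.0304, -0.0257, 0, 0, 0, -0.0455, 0.0304, -0.0257, 0, 0, 0, -0.0455, 0.0304, -0.0257, 0, 0, 0, -0.0455, 0.0304, -0.0257, 0, 0, 0, -0.0455, 0.0304, -0.0257, 0, 0, 0, -0.0455, 0.0304, -0.0257, 0, 0, 0, -0.0455, 0.0304, -0.0257, 0, 0, 0, -0.0455, 0.0304, -0.0257, 0, 0, 0, -0.0455, 0.0304, -0.0257, 0, 0, 0, -0.0455, 0.0304, -0.0257, 0, 0, 0, -0.0455, 0.0304, -0.0257, 0, 0, 0, -0.0455, 0.0304, -0.0257, 0, 0, 0, -0.0455, 0.0304, -0.0257, 0, 0, 0, -0.0455, 0.0304, -0.0257, 0, 0, 0, -0.0455, 0.0304, -0.0257, 0, 0, 0, -0.0455, 0, 0, 0, 0, 0, 0, 0, 0, 0, 0, 0, 0])

```text
clock: 17.73
position: [0.6636, 0.0077, 0.1481]
tool_rot: [-0.0, 0.647, 0.762, -0.001]
ft_force: [-0.5, 0.4, 0.6]
grip_width: 1.001
finger_force: 0.0
```

drive_tool(increments=[0, 0, -0.05, 0, 0, 0, 0, 0, -0.06, 0, 0, 0, 0, 0, -0.06, 0, 0, 0, 0, 0, -0.05, 0, 0, 0, 0, 0, 0, 0, 0, 0, 0, 0, 0, 0, 0, 0])

```text
clock: 18.23
position: [0.6625, 0.0093, 0.0598]
tool_rot: [-0.001, 0.647, 0.763, -0.001]
ft_force: [0.9, -0.0, -0.3]
grip_width: 1.002
finger_force: 0.0
```

drive_tool(increments=[0.003, 0, -0.035, 0, 0, 0, 0, 0, -0.035, 0, 0, 0, 0, 0, -0.035, 0, 0, 0, 0, 0, -0.02, 0, 0, 0, 0, 0, -0.012, 0, 0, 0, 0, 0, 0, 0, 0, 0, 0, 0, 0, 0, 0, 0])

```text
clock: 18.82
position: [0.6651, 0.008, 0.0055]
tool_rot: [-0.0, 0.647, 0.762, -0.0]
ft_force: [0.2, 0.0, -0.3]
grip_width: 0.999
finger_force: 0.0
```

drive_tool(increments=[0, 0, 0, 0, 0, 0, 0, 0, 0, 0, 0, 0, 0, 0, 0, 0, 0, 0, 0, 0, 0, 0, 0, 0, 0, 0, 0, 0, 0, 0, 0, 0, 0, 0, 0, 0, 0, 0, 0, 0, 0, 0, 0, 0, 0, 0, 0, 0, 0, 0, 0, 0, 0, 0, 0, 0, 0, 0, 0, 0], jaw=1, force=15)

```text
clock: 19.65
position: [0.665, 0.0082, 0.0058]
tool_rot: [0.0, 0.647, 0.762, 0.0]
ft_force: [0.1, -0.4, -0.0]
grip_width: 0.326
finger_force: 0.0
```

drive_tool(increments=[0, 0, 0, 0, 0, 0, 0, 0, 0, 0, 0, 0, 0, 0, 0, 0, 0, 0, 0, 0, 0, 0, 0, 0])

```text
clock: 19.98
position: [0.665, 0.0082, 0.0058]
tool_rot: [0.0, 0.647, 0.762, 0.0]
ft_force: [0.3, 0.1, -0.5]
grip_width: 0.274
finger_force: 15.0
```

```bash
python3 - <<'E'
from h import *
for c in(Cam("top"),Cam("side"),Cam("top","top0.npz"),Cam("side","side0.npz")):
    P=c.cloud().reshape(-1,3)
    q=P[(P[:,2]>.06)&(P[:,2]<.17)&(P[:,1]>.44)&(P[:,1]<.6)&(P[:,0]>.2)&(P[:,0]<.5)]
    print(len(q),q.max(0).round(3) if len(q) else "",np.percentile(q,[1,50,98],axis=0).round(3).tolist() if len(q) else "")
E
```

```text
3472 [0.374 0.6   0.169] [[0.202, 0.477, 0.067], [0.283, 0.532, 0.135], [0.365, 0.597, 0.143]]
1874 [0.37  0.6   0.169] [[0.202, 0.472, 0.062], [0.283, 0.485, 0.13], [0.364, 0.594, 0.146]]
3114 [0.374 0.6   0.17 ] [[0.205, 0.477, 0.066], [0.292, 0.525, 0.135], [0.366, 0.595, 0.143]]
1871 [0.37 0.6  0.17] [[0.202, 0.472, 0.062], [0.283, 0.484, 0.131], [0.364, 0.594, 0.151]]
```

drive_tool(increments=[0, 0, 0.03, 0, 0, 0, 0, 0, 0.055, 0, 0, 0, 0, 0, 0.07, 0, 0, 0, 0, 0, 0.07, 0, 0, 0, 0, 0, 0.07, 0, 0, 0, 0, 0, 0.07, 0, 0, 0])

```text
clock: 20.58
position: [0.6645, 0.0081, 0.1536]
tool_rot: [-0.0, 0.647, 0.762, -0.0]
ft_force: [0.9, 0.6, -1.0]
grip_width: 0.271
finger_force: 15.0
```

drive_tool(increments=[-0.0308, 0.0547, 0, 0, 0, 0.0406, -0.0308, 0.0547, 0, 0, 0, 0.0406, -0.0308, 0.0547, 0, 0, 0, 0.0406, -0.0308, 0.0547, 0, 0, 0, 0.0406, -0.0308, 0.0547, 0, 0, 0, 0.0406, -0.0308, 0.0547, 0, 0, 0, 0.0406, -0.0308, 0.0547, 0, 0, 0, 0.0406, -0.0308, 0.0547, 0, 0, 0, 0.0406, -0.0308, 0.0547, 0, 0, 0, 0.0406, -0.0308, 0.0547, 0, 0, 0, 0.0406, -0.0308, 0.0547, 0, 0, 0, 0.0406, -0.0308, 0.0547, 0, 0, 0, 0.0406, -0.0308, 0.0547, 0, 0, 0, 0.0406, -0.0308, 0.0547, 0, 0, 0, 0.0406, -0.0308, 0.0547, 0, 0, 0, 0.0406, -0.0308, 0.0547, 0, 0, 0, 0.0406, -0.0308, 0.0547, 0, 0, 0, 0.0406, -0.0308, 0.0547, 0, 0, 0, 0.0406, 0, 0, 0, 0, 0, 0, 0, 0, 0, 0, 0, 0])

```text
clock: 22.25
position: [0.442, 0.4033, 0.1521]
tool_rot: [-0.0, -0.063, 0.998, 0.0]
ft_force: [0.4, -0.4, -2.7]
grip_width: 0.274
finger_force: 15.0
```

Angle 7.2° fits. Lower to about .06 first.

drive_tool(increments=[0, 0, -0.05, 0, 0, 0, 0, 0, -0.06, 0, 0, 0, 0, 0, -0.06, 0, 0, 0, 0, 0, -0.05, 0, 0, 0, 0, 0, 0, 0, 0, 0, 0, 0, 0, 0, 0, 0])

```text
clock: 22.75
position: [0.4437, 0.4003, 0.0634]
tool_rot: [-0.001, -0.06, 0.998, -0.001]
ft_force: [0.6, -0.3, -1.2]
grip_width: 0.274
finger_force: 15.0
```

drive_tool(increments=[-0.003, 0.002, -0.03, 0, 0, 0, 0, 0, -0.03, 0, 0, 0, 0, 0, -0.03, 0, 0, 0, 0, 0, -0.02, 0, 0, 0, 0, 0, -0.015, 0, 0, 0, 0, 0, -0.011, 0, 0, 0, 0, 0, 0, 0, 0, 0, 0, 0, 0, 0, 0, 0])

```text
clock: 23.42
position: [0.4423, 0.403, 0.0093]
tool_rot: [0.0, -0.061, 0.998, 0.0]
ft_force: [-0.2, 0.3, -2.3]
grip_width: 0.277
finger_force: 15.0
```

drive_tool(increments=[0, 0, -0.002, 0, 0, 0, 0, 0, 0, 0, 0, 0, 0, 0, 0, 0, 0, 0, 0, 0, 0, 0, 0, 0, 0, 0, 0, 0, 0, 0, 0, 0, 0, 0, 0, 0, 0, 0, 0, 0, 0, 0, 0, 0, 0, 0, 0, 0], jaw=-1)

```text
clock: 24.08
position: [0.4421, 0.4029, 0.0086]
tool_rot: [-0.0, -0.061, 0.998, 0.0]
ft_force: [-0.3, -0.0, 0.0]
grip_width: 0.794
finger_force: 0.0
```

drive_tool(increments=[0, 0, 0.03, 0, 0, 0, 0, 0, 0.06, 0, 0, 0, 0, 0, 0.08, 0, 0, 0, 0, 0, 0.08, 0, 0, 0, 0, 0, 0.08, 0, 0, 0, 0, 0, 0.08, 0, 0, 0])

```text
clock: 24.58
position: [0.442, 0.4027, 0.1752]
tool_rot: [0.0, -0.061, 0.998, 0.0]
ft_force: [0.6, 0.1, -0.7]
grip_width: 0.998
finger_force: 0.0
```

drive_tool(increments=[0.02, -0.08, 0, 0, 0, 0, 0.02, -0.08, 0, 0, 0, 0, 0.02, -0.08, 0, 0, 0, 0, 0.02, -0.08, 0, 0, 0, 0, 0.02, -0.08, 0, 0, 0, 0, 0.02, -0.08, 0, 0, 0, 0, 0.02, -0.08, 0, 0, 0, 0, 0.02, -0.08, 0, 0, 0, 0, 0.02, -0.08, 0, 0, 0, 0, 0.02, -0.08, 0, 0, 0, 0, 0.02, -0.08, 0, 0, 0, 0, 0.02, -0.08, 0, 0, 0, 0, 0.02, -0.08, 0, 0, 0, 0, 0.02, -0.08, 0, 0, 0, 0, 0.02, -0.08, 0, 0, 0, 0, 0.02, -0.08, 0, 0, 0, 0, 0.02, -0.08, 0, 0, 0, 0, 0.02, -0.08, 0, 0, 0, 0, 0, 0, 0, 0, 0, 0, 0, 0, 0, 0, 0, 0])

```text
clock: 26.25
position: [0.5858, -0.1758, 0.1733]
tool_rot: [0.0, -0.059, 0.998, -0.0]
ft_force: [0.1, 0.2, -0.6]
grip_width: 1.002
finger_force: 0.0
```

```bash
python3 - <<'E'
from h import *
c=Cam("top");s=Cam("side")
a=cv2.resize(c.im[160:250,150:350,::-1],None,fx=4,fy=4,interpolation=cv2.INTER_CUBIC)
cv2.imwrite("pics/f1.png",a)
cv2.imwrite("pics/f2.png",cv2.resize(s.im[130:280,220:400,::-1],None,fx=4,fy=4,interpolation=cv2.INTER_CUBIC))
hsv=cv2.cvtColor(c.im,cv2.COLOR_RGB2HSV)
m=(hsv[...,1]>95)&(hsv[...,2]>100)&(hsv[...,0]>8)&(hsv[...,0]<25);m[:160]=0;m[250:]=0
k,l,st,ce=cv2.connectedComponentsWithStats(m.astype(np.uint8))
for n,x0,x1,H,L in[("small",155,195,.039,.07),("medium",220,270,.047,.09),("large",285,340,.055,.11)]:
    Q=np.array([c.plane(ce[i],H)[0,:2] for i in range(1,k) if x0<ce[i,0]<x1 and st[i,4]>1])
    if len(Q)==2:
        d=Q[0]-Q[1];print(n,np.linalg.norm(d).round(4),L,np.degrees(np.arctan2(d[1],d[0])).round(1),Q.mean(0).round(4))
    else: print(n,Q)
E
```

```text
small 0.0701 0.07 7.6 [0.443  0.4037]
medium 0.0899 0.09 16.9 [0.4436 0.1939]
large 0.1099 0.11 -10.7 [0.448  0.0018]
```

View pics/f1.png

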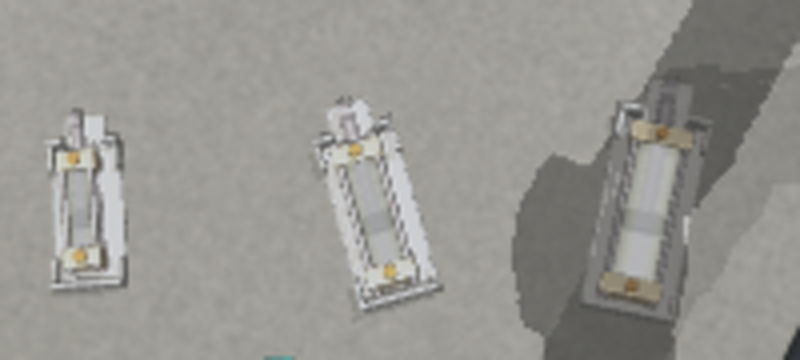

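View pics/f2.png

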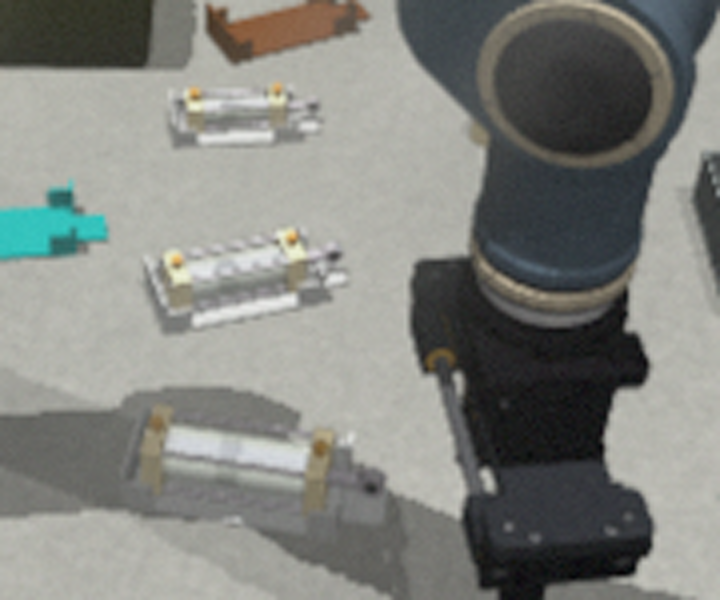

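The final pictures show all three cylinders lying in their own trays, rods through the slots. In the top crop the brass ports are at (73,158)/(79,256), (355,150)/(390,271) and (661,132)/(631,285). The measured centres are within 3 mm of the tray centres and the angles within 1°.

```bash
python3 -c "
from bench import ctrl
print(ctrl.close_job())"
```

```text
the job is handed in; nothing more can be done
None
```

All three cylinders were lowered into their own trays with the rods out through the slots, centred within about 3 mm by the last pictures, and the job was handed in at about 26 s; no verdict was returned.

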